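Close the photometer hood and start the reading

ROBOT

A 6-joint arm with a two-finger parallel gripper is mounted at the origin on the work surface. World frame = base frame: x ahead of the robot, y to its left, z up, the work surface at z = 0. Lengths are in mm, angles in rad, forces in N, time in s.
With the tool pointing down it reaches from about 275 to 750 mm from the base axis. Payload 10.2 kg.
Tool frame: the origin (TCP) lies midway between the tips of the shut fingers; the grasp point (between the pads) lies 19 mm behind it; z points along the fingers, y is the line along which they close (so a half turn about z gives the same grasp; the last joint's range is limited). The gripper opens to 85 mm and grips with 20 to 120 N. Pads are 22 mm wide; open, the fingers measure 114 mm over their backs; the gripper's body (76 mm by 85 mm) begins 54 mm behind the grasp point. The pads swing forward as they close: fully open they stand 13 mm farther back than shut.
Start: joints at [-1.425, 0.313, 1.498, -0, 1.331, -0.223], TCP at [189.248, -489.71, 231.294] pointing down, gripper open.
Joint ranges: [-2.94, 2.94], [-0.97, 2.17], [0.19, 2.56], [-1.23, 4.37], [0.02, 3.11], [-2.88, 2.88]. Speed limits (rad/s): [2.39, 2.39, 3.01, 3.14, 3.14, 3.14].

INTERFACE

Orientations are given as a unit quaternion [w, x, y, z].
In Python, from rig import ctrl gives the robot as it stands.
- The arm moves only by the tool send_rows, never from a script. Its argument "targets" is a list of rows, each a list of 7 numbers: the closure, from -1 (fully open) to 1 (shut), so that 0 is half open, then the shift along the tool's x, y, z in m, then the turn, a rotation vector about the tool's x, y, z in rad. In form: [[claw, dx, dy, dz, ax, ay, az], ...]. A call has exactly 10 rows; each row shifts and turns the commanded pose from where the row before left it, along the tool's axes as they then stand; what a row does not reach is not made up. A row lasts 1/8 s, in which the tool goes at most 62.5 mm and 10.7 degrees, less where a joint would pass 70% of its speed; a pose out of reach is approached as far as the arm can. A call with a gripper value outside its range is refused whole. The fingers move at their own pace and stop on an object; "squeeze" is the grip in N (left out, the last holds). Time passes only in rows, so rows that do not move let the fingers close, or fill a call up. It gives the time, the measured TCP pose, the force, the opening and the grip force at its end, in the units of the state.
- ctrl.sense(): the state, without advancing time (a new reading comes with each control period).
- ctrl.capture(name): name is "scene" or "top"; returns a dict with "img" (480x640x3 uint8, red, green, blue), "camera_matrix" (3x3 intrinsics, pixels), "R" (3x3) and "t" (3): a world point X has camera coordinates R X + t. Camera axes: x right, y down, z forward; pixel columns grow to the right and rows downward; lengths in mm; the calibration is good to about 2 mm. A picture is of the moment at which its call begins. There is no depth.
- ctrl.finish_job(): hands the job in; it is judged then, once.
Trained networks look in a picture, given as the dict that the camera call returned (one of the last four; its "shot" number tells which), for a name from the list of things; names that differ only in an ending like _2 or _b are one class to them, and where a whole thing is asked for, a point or a joint stands for the part that bears it (a point fixed in the world has none). Each returns a list of dicts, best first, with "score" (0 to 1); they miss things now and then, are a little off and sometimes report something else, mostly with a low value. They report only what shows in the picture. A call takes as long as a camera call.
- ctrl.boxes_of(query, picture): "extent" ([left, top, width, height] in pixels, round what is visible of it).
- ctrl.landmark_of(query, picture): "point" ([column, row] in pixels: a listed point, or the origin of a listed thing).
The state is a dict: "time_s": time; "joints": joint angles; "dq": joint speeds; "tau": joint torques, N m; "eef_pos": TCP position; "ee_rot": TCP orientation; "force": force on the tool from outside, world axes, zero at the start; "wrist_torque": the same for the moment, N m; "grip_width": opening from 0.0 (shut) to 1.0 (fully open); "grip_force": force on a finger pad.
Only numpy, scipy, OpenCV 4.12 (cv2) and the standard library are available. Lean on these libraries where they do the work, as an engineer would, in place of code of your own. Each camera call takes 0.05 s, during which the arm holds its last target. There are 200 camera calls.

TASK

The sample vial is already in the bench photometer. With a fingertip, gently push the open light hood over from its outside until it lies fully shut over the vial, then press the wide start key right down and let it come back up. Push only: do not take hold of the hood or touch its black inside, lift nothing, and leave the two small round keys, the vial in its well and the glassware beside the instrument alone.

Things in the scene. Friction and masses are not known exactly. Their poses are not given: they have to be found in the camera images.
- photometer: Cream bench instrument fixed to the bench, 190 mm deep (x), 201 wide (y). Origin: centre of its underside, on the bench. x points level from key side to hinge side, z up; turned up to 0.4 rad from the robot's x. Rear deck (x -35 to 95 mm): 75 mm high, hood at y -88 to 2, flat display at +y. Key deck (x -95 to -33): 62 mm high.
- hood (a joint): Hood angle, rad: 0 = shut flat, pi/2 = upright, up to 2.05 (leaning back, away from the keys); starts at 1.7 to 2.0. Friction 0.06 N m: stays where left. Grey box, open underneath (black rubber lining and rim, not to be touched), 75 mm from hinge to free edge, 90 wide, 22 high, 80 g; its closed top faces back (+x of the photometer) when open.
- hood_hinge (a point): Middle of the hood's hinge line (its rear lower edge), fixed at (55, -43, 77) mm in the photometer's frame; the line runs along the photometer's y. Shut, the hood reaches 75 mm from here towards the photometer's -x and its top is 22 mm above here.
- hood_edge (a point): Middle of the hood's outer top edge at its free end: 75 mm from the hinge along the hood and 22 mm towards its closed top face. Moves with the hood.
- start_key (a joint): Travel of the wide white start key, 0 = up, 5 mm (0.005) = right down, straight downwards. Spring: starts to move at 1 N, fully down at about 5 N; comes back by itself.
- start_key_top (a point): Centre of the top of the start key, a rectangle 26 mm (x) by 60 mm (y), 9 mm above the key deck, at (-63, 40, 71) mm in the photometer's frame when up.
- round_key_a (a joint): Travel of the small round key (18 mm diameter, 9 mm high) at (-63, -30) mm in the photometer's frame; 0 = up, 0.005 = down. Not to be pressed.
- round_key_b (a joint): Travel of the other small round key, same size, at (-63, -64) mm in the photometer's frame. Not to be pressed.
- vial: Glass vial, 24 mm diameter, black cap 27 mm diameter, 58 mm tall in all, loose in the well under the hood at (17.5, -43) mm in the photometer's frame; origin at the centre of its underside, 30 mm above the bench. Its cap stands 13 mm above the rear deck, clear of the shut hood. To stay there.
- spare_vial: A second vial of the same size standing on the bench beside the instrument, origin at the centre of its underside. Bystander.
- flask: Conical glass flask, 84 mm diameter, 118 mm tall, on the bench beside the instrument, origin at the centre of its underside. Bystander.
- beaker: Glass beaker, 68 mm diameter, 85 mm tall, on the bench beside the instrument, origin at the centre of its underside. Bystander.

How it is judged (in metres and radians):
On the way, in this order (a step that is already met when the one before it is completed fails the run):
1. the hood is tipped over and shut (within 0.05 rad) (value of joint hood below 0.05 rad), for 0.2 s.
2. the start key is pressed down (at least 3.5 of its 5 mm) (value of joint start_key above 0.0035 m), for 0.05 s.
At the end, for the whole second after the job is handed in: The hood is shut (within 0.05 rad), the start key has come back up (within 1.5 mm), the vial still sits in its well (raised less than 6 mm) and the spare vial, flask and beaker stand upright (value of joint hood below 0.05 rad and value of joint start_key below 0.0015 m and distance between vial and photometer below 0.075 m and z of vial in the frame of photometer below 0.036 m and angle between each of spare_vial, flask, beaker's own z axis and vertical below 0.15 rad); the robot touches nothing.
It fails at once if the fingers take hold of the hood by its black inside or rim (over 0.5 N) (contact force between the fingers and hood_c0 above 0.5 N or contact force between the fingers and hood_c1 above 0.5 N or contact force between the fingers and hood_c2 above 0.5 N or contact force between the fingers and hood_c3 above 0.5 N or contact force between the fingers and hood_c4 above 0.5 N).
It fails at once if the start key is pressed (over 2.5 mm) while the hood is not shut (over 0.15 rad) (value of joint start_key above 0.0025 m and value of joint hood above 0.15 rad).
It fails at once if a small round key is pressed (over 2.5 mm) (value of joint any of round_key_a, round_key_b above 0.0025 m).
It fails at once if the vial is raised more than 8 mm in its well, or the spare vial, flask or beaker is lifted (over 10 mm), moved (over 25 mm) or tipped (over 0.4 rad) (z of vial in the frame of photometer above 0.038 m or distance of any of spare_vial, flask, beaker from where it was at the start of the episode above 0.025 m or height (world z) of any of spare_vial, flask, beaker above 0.01 m or angle between any of spare_vial, flask, beaker's own z axis and vertical above 0.4 rad).
It fails at once if the fingers press on the instrument, its hood or keys with more than 45 N (contact force between the fingers and photometer above 45 N).
It also fails if it takes over 48 s, if anything falls off the work surface, if the arm or the gripper's body presses on something with over 40 N, if the wrist force passes 120 N, or if a joint passes its speed limit or range.

## Working session

There is one attempt and no reset: what is moved stays moved. The work goes in short steps, Python scripts to look and compute and a tool call to move; the robot and the scene stay as the last step left them, time stands still between calls to the robot, and variables do not carry over. Pictures are saved under pics/ and viewed, at most 10 in all, crops included, and the job is handed in when it is done.

Besides the shell and the picture viewer there is one more tool, called after "Request:" by a JSON object that holds its "op" and its "data". send_rows: Moves the arm, as the interface text tells. Its arguments: {"type":"object","properties":{"targets":{"type":"array"},"squeeze":{"type":"number"}},"required":["targets"]}

```bash
ls; mkdir -p pics
python3 - <<'E'
from rig import ctrl
import cv2
print(ctrl.sense())
for n in("scene","top"):
    c=ctrl.capture(n); cv2.imwrite(f"pics/{n}0.png",c["img"][:,:,::-1])
    print(n,c["camera_matrix"],c["R"],c["t"])
    for q in("hood_hinge","hood_edge","start_key_top","photometer","round_key_a","vial","spare_vial","flask","beaker"):
        print(q,[(d["point"],round(d["score"],2)) for d in ctrl.landmark_of(q,c)[:3]])
E
```

```text
pics
{'time_s': 0.0, 'joints': array([-1.42538715e+00,  3.13447886e-01,  1.49841920e+00,  4.69407014e-05,
        1.33098470e+00, -2.23380989e-01]), 'dq': array([ 0.00022171, -0.00068515,  0.00122849,  0.00108566,  0.0014631 ,
       -0.00147514]), 'tau': array([-1.64835051e-04, -4.12270403e+01, -2.59742993e+01, -2.65042736e-04,
        4.15553106e-03,  2.28963063e-05]), 'eef_pos': array([ 189.22864147, -489.45021201,  230.74288559]), 'ee_rot': array([-6.28200312e-04,  9.83048173e-01,  1.83346374e-01,  4.73158878e-05]), 'force': array([-0.47698384,  0.04265731, -0.42961217]), 'wrist_torque': array([-0.04073713,  0.00694484, -0.03938075]), 'grip_force': 0.0, 'grip_width': 1.0036115529108358}
scene [[610.18945555   0.         320.76705762]
 [  0.         610.18945555 233.71229929]
 [  0.           0.           1.        ]] [[-0.75939666  0.65057994 -0.00790272]
 [ 0.4477319   0.51373    -0.73185903]
 [-0.47207293 -0.5593096  -0.68141024]] [ 342.68310273 -220.70109245 1437.99334246]
hood_hinge [([219.9, 201.0], 0.87)]
hood_edge [([199.2, 177.1], 0.66)]
start_key_top [([297.3, 199.9], 0.88), ([260.1, 229.6], 0.37)]
photometer [([296.6, 196.0], 0.63), ([262.0, 231.7], 0.62)]Traceback (most recent call last):
  File "<stdin>", line 8, in <module>
ValueError: it knows: beaker, flask, hood_edge, hood_hinge, photometer, spare_vial, start_key_top, vial
```

```bash
cat > h.py <<'E'
from rig import ctrl
import cv2, numpy as np
def ray(c,p,z):
    d=c["R"].T@np.linalg.inv(c["camera_matrix"])@[*p,1]; o=-c["R"].T@c["t"]
    return o+d*(z-o[2])/d[2]
def proj(c,X):
    q=c["camera_matrix"]@(c["R"]@np.asarray(X)+c["t"]); return q[:2]/q[2]
E
python3 - <<'E'
from h import *
Z=dict(hood_hinge=77,start_key_top=71,photometer=0,vial=30,spare_vial=0,flask=0,beaker=0,hood_edge=150)
for n in("scene","top"):
    c=ctrl.capture(n); cv2.imwrite(f"pics/{n}0.png",c["img"][:,:,::-1])
    if n=="top":print(c["camera_matrix"],c["R"],c["t"])
    for q in Z:
        print(n,q,[(d["point"],round(d["score"],2),ray(c,d["point"],Z[q]).round()) for d in ctrl.landmark_of(q,c)[:3]])
E
```

```text
scene hood_hinge [([220.5, 198.5], 0.89, array([ 603., -117.,   77.]))]
scene start_key_top [([295.4, 197.1], 0.86, array([488., -32.,  71.]))]
scene photometer [([295.3, 197.6], 0.3, array([437., -99.,   0.])), ([311.8, 290.7], 0.26, array([579., 124.,   0.]))]
scene vial []
scene spare_vial [([371.4, 310.3], 0.74, array([530., 227.,   0.]))]
scene flask [([221.9, 178.5], 0.88, array([ 517., -256.,    0.]))]
scene beaker [([312.1, 284.8], 0.8, array([569., 114.,   0.]))]
scene hood_edge [([199.6, 178.3], 0.55, array([ 642., -110.,  150.]))]
[[545.91797544   0.         323.08950408]
 [  0.         545.91797544 237.57100025]
 [  0.           0.           1.        ]] [[ 0.02591108 -0.99923661  0.02923711]
 [-0.98688977 -0.03022969 -0.15853943]
 [ 0.15930224 -0.02474587 -0.98691967]] [  65.32375449  541.31633607 1194.28284993]
top hood_hinge [([411.6, 206.2], 0.79, array([ 611., -114.,   77.]))]
top start_key_top [([262.4, 243.2], 0.66, array([518., 215.,  71.])), ([375.4, 258.3], 0.63, array([492., -35.,  71.]))]
top photometer [([390.1, 239.4], 0.95, array([547., -78.,   0.]))]
top vial [([407.6, 226.9], 0.55, array([ 572., -114.,   30.]))]
top spare_vial [([262.7, 239.8], 0.56, array([536., 220.,   0.]))]
top flask [([467.3, 260.0], 0.66, array([ 503., -260.,    0.]))]
top beaker [([307.1, 225.3], 0.57, array([574., 118.,   0.]))]
top hood_edge [([420.3, 182.8], 0.66, array([ 645., -119.,  150.]))]
```

View pics/scene0.png

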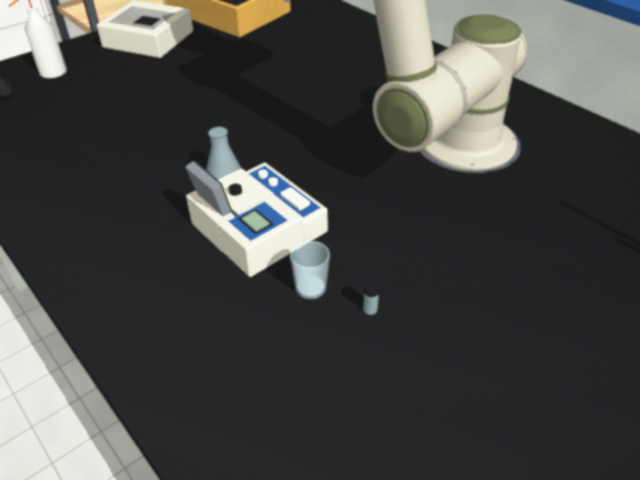

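View pics/top0.png

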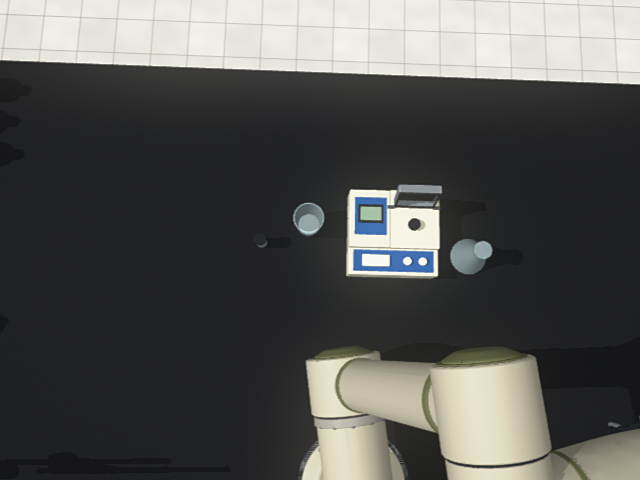

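The scene view shows the hood leaning open at about (205,188), with the black-capped vial at (235,189), the start key at (296,198), the flask at (222,155) and the beaker at (312,270). In the top view the start key is at (376,260), the round keys at (407,261) and (422,262), and the instrument is almost square to the robot. I'll fit the pose next.

Run:
```python
from h import *
from scipy.optimize import least_squares
c={n:ctrl.capture(n) for n in("scene","top")}
obs=[]
def blobs(n,roi,exp):
    x0,y0,x1,y1=roi; im=c[n]["img"][y0:y1,x0:x1].astype(int)
    m=((im.min(2)>170)).astype(np.uint8)
    k,l,s,ce=cv2.connectedComponentsWithStats(m,connectivity=4)
    for i in range(1,k): print(n,s[i],(ce[i]+[x0,y0]).round(1))
    return [(ce[i]+[x0,y0],s[i][4]) for i in range(1,k)]
K={"key":(-63,40,71),"a":(-63,-30,71),"b":(-63,-64,71),"hinge":(55,-43,77)}
guess={"scene":{"key":(296,198),"a":(273,181),"b":(263,173)},"top":{"key":(376,260),"a":(407,261),"b":(422,262)}}
for n,roi in(("scene",(245,160,325,225)),("top",(350,248,440,274))):
    B=blobs(n,roi,None)
    for k,g in guess[n].items():
        b=min(B,key=lambda b:np.hypot(*(b[0]-g)))
        if np.hypot(*(b[0]-g))<6: obs.append((n,k,b[0],1.))
    for d in ctrl.landmark_of("hood_hinge",c[n])[:1]: obs.append((n,"hinge",np.array(d["point"]),.3))
def W(p,X):
    a=p[2];return np.array([p[0]+np.cos(a)*X[0]-np.sin(a)*X[1],p[1]+np.sin(a)*X[0]+np.cos(a)*X[1],X[2]])
f=lambda p:np.concatenate([w*(proj(c[n],W(p,K[k]))-o) for n,k,o,w in obs])
r=least_squares(f,[550,-75,0],x_scale=[1,1,.01]);p=r.x;print(p,r.fun.round(1),[o[:2] for o in obs])
E=lambda t:(55-75*np.cos(t)+22*np.sin(t),-43,77+75*np.sin(t)+22*np.cos(t))
for n in c:
    d=ctrl.landmark_of("hood_edge",c[n])
    if d: print(n,d[0],[(t,proj(c[n],W(p,E(t))).round(1)) for t in(1.7,1.8,1.9,2.0)])
for n in c:
    im=c[n]["img"].copy()
    for x in(-95,-35,95):
        for y in(-100,0,100): cv2.circle(im,tuple(proj(c[n],W(p,(x,y,75 if x>-90 else 62))).round().astype(int)),1,(255,0,0),-1)
    x,y=(170,140) if n=="scene" else (330,170)
    cv2.imwrite(f"pics/{n}1.png",cv2.resize(im[y:y+140,x:x+180,::-1],None,fx=4,fy=4))
for k,X in dict(K,edge19=E(1.9)).items(): print(k,W(p,X).round(1))
```

```text
scene [   0    3   80   62 1628] [278.7 201.3]
scene [14 10  9  8 61] [262.8 173.4]
scene [24 18  9  8 61] [272.9 181.3]
scene [ 36  28  29  22 332] [295.3 198.1]
top [  0   0  89  26 504] [393.  261.3]
top [ 12   6  28  12 324] [375.2 259.7]
top [53  9  9  8 58] [407.  260.6]
top [68 10  9  7 52] [422.2 261. ]
[ 5.51787802e+02 -7.22053647e+01  9.57041509e-03] [-0.5 -1.1 -0.4 -1.  -0.6 -0.8 -0.5 -0.8 -0.9  0.2 -1.  -0.1 -0.9 -0.2
  0.1  0.7] [('scene', 'key'), ('scene', 'a'), ('scene', 'b'), ('scene', 'hinge'), ('top', 'key'), ('top', 'a'), ('top', 'b'), ('top', 'hinge')]
scene {'point': [197.2, 178.3], 'score': 0.86} [(1.7, array([199.8, 177. ])), (1.8, array([196.8, 180.1])), (1.9, array([194. , 183.4])), (2.0, array([191.5, 187. ]))]
top {'point': [420.9, 182.3], 'score': 0.97} [(1.7, array([418.1, 185.9])), (1.8, array([417.7, 183.1])), (1.9, array([417.3, 180.6])), (2.0, array([416.8, 178.4]))]
key [488.4 -32.8  71. ]
a [ 489.1 -102.8   71. ]
b [ 489.4 -136.8   71. ]
hinge [ 607.2 -114.7   77. ]
edge19 [ 652.3 -114.2  140.9]
```

View pics/top1.png

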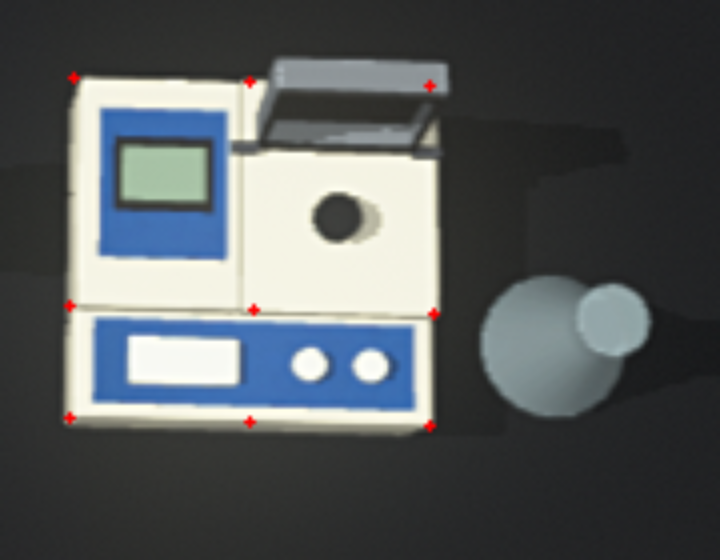

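View pics/scene1.png

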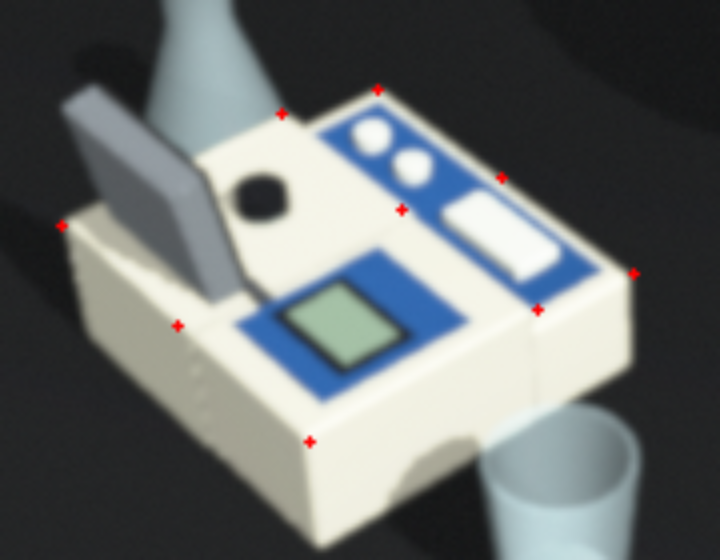

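The fit is good to about 2 mm: yaw is about 0.01 rad, the hinge is at (607,-115,77), the key top at (488,-33,71), and the hood angle is about 1.8 rad. I'll go behind the hood with the fingers shut.

Request:
{"op": "send_rows", "data": {"targets": [[1, 0, 0, 0, 0, 0, 0.18], [1, 0, 0, 0, 0, 0, 0.18], [1, 0.04, -0.03, 0, 0, 0, 0], [1, 0.04, -0.03, 0, 0, 0, 0], [1, 0.04, -0.03, 0, 0, 0, 0], [1, 0.04, -0.03, 0, 0, 0, 0], [1, 0.04, -0.03, 0, 0, 0, 0], [1, 0.04, -0.03, 0, 0, 0, 0], [1, 0.04, -0.03, 0, 0, 0, 0], [1, 0.04, -0.03, 0, 0, 0, 0]], "squeeze": 20}}

```text
time_s: 2.7
eef_pos: [508.3, -245.7, 231.4]
ee_rot: [0.0, 1.0, 0.004, 0.0]
force: [0.3, -1.3, -0.3]
grip_width: 0.003
grip_force: 0.0
```

Request:
{"op": "send_rows", "data": {"targets": [[1, 0.037, -0.026, 0, 0, 0, 0], [1, 0.037, -0.026, 0, 0, 0, 0], [1, 0.036, -0.026, 0, 0, 0, 0], [1, 0.036, -0.026, 0, 0, 0, 0], [1, 0.036, -0.026, 0, 0, 0, 0], [1, 0, 0, 0.026, 0, 0, 0], [1, 0, 0, 0.026, 0, 0, 0], [1, 0, 0, 0.026, 0, 0, 0], [1, 0, 0, 0.026, 0, 0, 0], [1, 0, 0, 0, 0, 0, 0]]}}

```text
time_s: 3.95
eef_pos: [687.1, -115.0, 125.2]
ee_rot: [-0.001, 1.0, 0.004, -0.002]
force: [0.9, -0.2, 2.5]
grip_width: 0.003
grip_force: 0.0
```

Run:
```python
from h import *
print(ctrl.sense()["eef_pos"])
a=ctrl.capture("scene")["img"][100:280,130:330,::-1]; b=ctrl.capture("top")["img"][130:310,300:500,::-1]
cv2.imwrite("pics/s2.png",cv2.resize(np.hstack([a,b]),None,fx=2,fy=2))
```

```text
[ 687.09898194 -115.00354935  125.2175967 ]
```

View pics/s2.png

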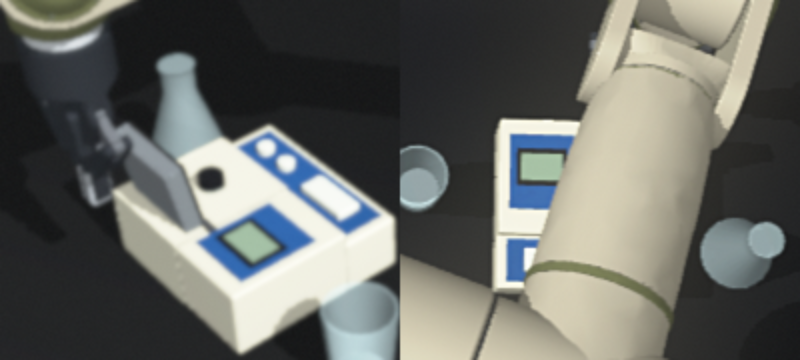

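The hood looks untouched and the finger is behind it at about (98,190) in the left view. I'll push forward to upright.

Request:
{"op": "send_rows", "data": {"targets": [[1, -0.008, 0, -0.002, 0, 0, 0], [1, -0.008, 0, 0, 0, 0, 0], [1, -0.006, 0, 0, 0, 0, 0], [1, -0.005, 0, 0, 0, 0, 0], [1, -0.005, 0, 0, 0, 0, 0], [1, -0.005, 0, 0, 0, 0, 0], [1, -0.005, 0, 0, 0, 0, 0], [1, -0.005, 0, 0, 0, 0, 0], [1, -0.004, 0, 0, 0, 0, 0], [1, 0, 0, 0, 0, 0, 0]]}}

```text
time_s: 5.3
eef_pos: [636.6, -115.7, 129.3]
ee_rot: [-0.0, 1.0, 0.004, -0.0]
force: [0.3, -0.3, -0.5]
grip_width: -0.001
grip_force: 0.0
```

Run:
```python
from h import *
s=ctrl.sense();print(s["eef_pos"],s["force"])
a=ctrl.capture("scene")["img"][100:280,130:330,::-1]
cv2.imwrite("pics/s3.png",cv2.resize(a,None,fx=3,fy=3))
```

```text
[ 636.59991795 -115.74973726  129.26582337] [ 0.25929399 -0.26114481 -0.45695332]
```

View pics/s3.png

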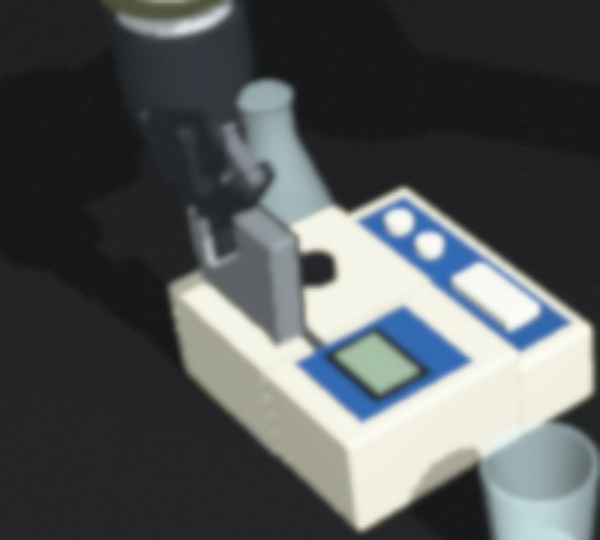

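The hood is about upright, at (255,270), with the finger behind it. I'll follow the arc over.

Request:
{"op": "send_rows", "data": {"targets": [[1, -0.01, 0, -0.007, 0, 0, 0], [1, -0.01, 0, -0.004, 0, 0, 0], [1, -0.01, 0, 0.001, 0, 0, 0], [1, -0.009, 0, 0.002, 0, 0, 0], [1, -0.009, 0, 0.004, 0, 0, 0], [1, -0.008, 0, 0.005, 0, 0, 0], [1, -0.007, 0, 0.006, 0, 0, 0], [1, -0.007, 0, 0.007, 0, 0, 0], [1, -0.004, 0, 0.005, 0, 0, 0], [1, -0.003, 0, 0.005, 0, 0, 0]]}}

```text
time_s: 6.6
eef_pos: [559.8, -116.4, 104.9]
ee_rot: [-0.0, 1.0, 0.004, -0.0]
force: [-0.3, -0.2, 0.6]
grip_width: -0.002
grip_force: 0.3
```

Run:
```python
from h import *
s=ctrl.sense();print(s["eef_pos"],s["force"])
a=ctrl.capture("scene")["img"][100:280,130:330,::-1]
cv2.imwrite("pics/s4.png",cv2.resize(a,None,fx=3,fy=3))
```

```text
[ 559.75346953 -116.39819652  104.85312296] [-0.29001309 -0.23629358  0.61742252]
```

View pics/s4.png

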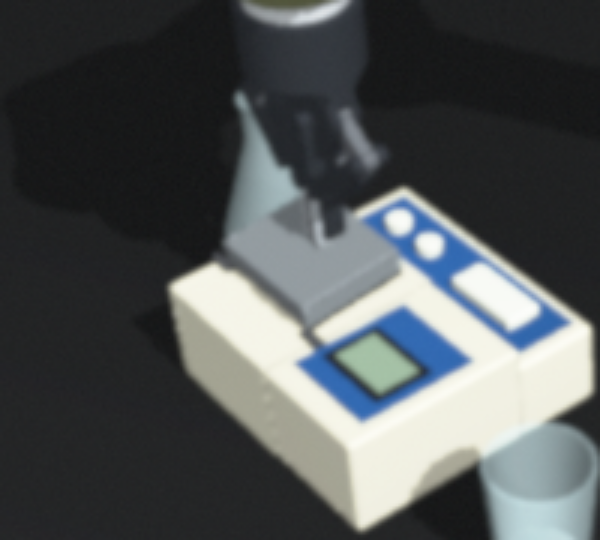

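The hood is almost shut, with the finger on its top at (325,235). I'll press down the last few millimetres.

Request:
{"op": "send_rows", "data": {"targets": [[1, -0.002, 0, 0.001, 0, 0, 0], [1, -0.002, 0, 0.001, 0, 0, 0], [1, 0, 0, 0.001, 0, 0, 0], [1, 0, 0, 0.001, 0, 0, 0], [1, 0, 0, 0.001, 0, 0, 0], [1, 0, 0, 0.0005, 0, 0, 0], [1, 0, 0, 0.0005, 0, 0, 0], [1, 0, 0, 0, 0, 0, 0], [1, 0, 0, 0, 0, 0, 0], [1, 0, 0, 0, 0, 0, 0]]}}

```text
time_s: 7.9
eef_pos: [556.0, -116.5, 99.3]
ee_rot: [-0.0, 1.0, 0.004, 0.0]
force: [-0.0, 0.3, -0.2]
grip_width: 0.001
grip_force: 0.0
```

Request:
{"op": "send_rows", "data": {"targets": [[1, 0, 0, 0.0003, 0, 0, 0], [1, 0, 0, 0.0003, 0, 0, 0], [1, 0, 0, 0.0003, 0, 0, 0], [1, 0, 0, 0.0003, 0, 0, 0], [1, 0, 0, 0, 0, 0, 0], [1, 0, 0, 0, 0, 0, 0], [1, 0, 0, 0, 0, 0, 0], [1, 0, 0, 0, 0, 0, 0], [1, 0, 0, 0, 0, 0, 0], [1, 0, 0, 0, 0, 0, 0]]}}

```text
time_s: 9.15
eef_pos: [556.0, -116.5, 99.0]
ee_rot: [0.0, 1.0, 0.004, 0.0]
force: [-3.9, 0.8, 9.3]
grip_width: 0.007
grip_force: 4.4
```

Contact at exactly 99 mm with 9 N, so the hood is shut. I'll lift off and move over the start key.

Request:
{"op": "send_rows", "data": {"targets": [[1, 0, 0, -0.015, 0, 0, 0], [1, 0, 0, -0.015, 0, 0, 0], [1, -0.017, -0.021, 0, 0, 0, 0], [1, -0.017, -0.021, 0, 0, 0, 0], [1, -0.017, -0.021, 0, 0, 0, 0], [1, -0.017, -0.021, 0, 0, 0, 0], [1, 0, 0, 0.025, 0, 0, 0], [1, 0, 0, 0.02, 0, 0, 0], [1, 0, 0, 0, 0, 0, 0], [1, 0, 0, 0, 0, 0, 0]]}}

```text
time_s: 10.4
eef_pos: [487.9, -33.3, 84.2]
ee_rot: [0.0, 1.0, 0.004, 0.001]
force: [0.6, -0.3, 0.3]
grip_width: 0.002
grip_force: 0.0
```

Run:
```python
from h import *
s=ctrl.sense();print(s["eef_pos"],s["force"])
c=ctrl.capture("scene"); print(ctrl.landmark_of("hood_edge",c)[:1],[(t,proj(c,(607-75*np.cos(t)+22*np.sin(t),-115,77+75*np.sin(t)+22*np.cos(t))).round(1)) for t in(0,.1)])
a=c["img"][100:280,130:330,::-1]
cv2.imwrite("pics/s5.png",cv2.resize(a,None,fx=3,fy=3))
```

```text
[487.86485769 -33.26757383  84.20876071] [ 0.56723079 -0.28933077  0.30047477]
[{'point': [250.8, 173.8], 'score': 0.74}] [(0, array([250.2, 174.9])), (0.1, array([248.8, 172.4]))]
```

View pics/s5.png

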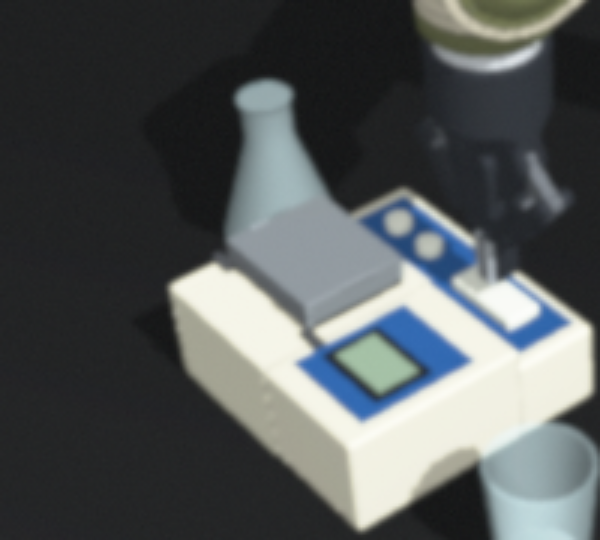

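The hood lies shut at (315,260) and the finger hovers over the start key at (490,280). Now I'll press the key.

Request:
{"op": "send_rows", "data": {"targets": [[1, 0, 0, 0.005, 0, 0, 0], [1, 0, 0, 0.005, 0, 0, 0], [1, 0, 0, 0.002, 0, 0, 0], [1, 0, 0, 0.001, 0, 0, 0], [1, 0, 0, 0.001, 0, 0, 0], [1, 0, 0, 0.001, 0, 0, 0], [1, 0, 0, 0.001, 0, 0, 0], [1, 0, 0, 0.001, 0, 0, 0], [1, 0, 0, 0.001, 0, 0, 0], [1, 0, 0, 0, 0, 0, 0]]}}

```text
time_s: 11.75
eef_pos: [487.3, -33.0, 65.8]
ee_rot: [0.0, 1.0, 0.005, 0.0]
force: [-6.3, 1.4, 11.8]
grip_width: -0.003
grip_force: 6.1
```

The key is right down at 65.8 mm with about 12 N. Next I'll hold briefly and retreat upward.

Request:
{"op": "send_rows", "data": {"targets": [[1, 0, 0, 0, 0, 0, 0], [1, 0, 0, -0.005, 0, 0, 0], [1, 0, 0, -0.01, 0, 0, 0], [1, 0, 0, -0.02, 0, 0, 0], [1, 0, 0, -0.03, 0, 0, 0], [1, 0, 0, -0.03, 0, 0, 0], [1, 0, 0, -0.02, 0, 0, 0], [1, 0, 0, 0, 0, 0, 0], [1, 0, 0, 0, 0, 0, 0], [1, 0, 0, 0, 0, 0, 0]]}}

```text
time_s: 13.0
eef_pos: [486.9, -33.0, 179.2]
ee_rot: [-0.0, 1.0, 0.004, -0.001]
force: [0.2, -0.4, 0.1]
grip_width: -0.0
grip_force: 0.0
```

Run:
```python
from h import *
s=ctrl.sense();print(s["eef_pos"],s["force"])
c=ctrl.capture("scene"); print([(q,ctrl.landmark_of(q,c)[:1]) for q in("hood_edge","start_key_top","flask","beaker","spare_vial")])
cv2.imwrite("pics/s6.png",c["img"][:,:,::-1])
```

```text
[486.87904982 -32.97230596 179.16230965] [ 0.1672695  -0.40038279  0.07397292]
[('hood_edge', [{'point': [250.3, 174.3], 'score': 0.58}]), ('start_key_top', [{'point': [297.6, 198.4], 'score': 0.83}]), ('flask', [{'point': [220.3, 177.8], 'score': 0.6}]), ('beaker', [{'point': [310.0, 289.3], 'score': 0.56}]), ('spare_vial', [{'point': [369.6, 307.9], 'score': 0.62}])]
```

View pics/s6.png

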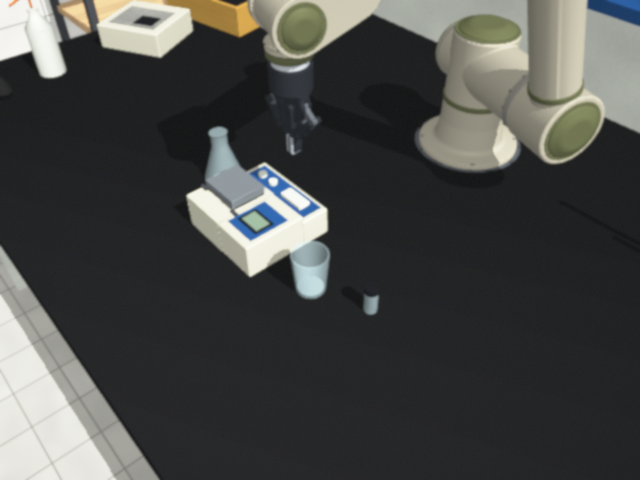

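The hood is shut at (235,187), the key is up at (296,198), the glassware is undisturbed, and the arm is clear.

```bash
python3 -c "
from rig import ctrl
print(ctrl.finish_job())"
```

```text
the job is handed in; nothing more can be done
None
```

The hood is shut over the vial, the start key was pressed right down and came back up, the glassware was not disturbed, and the job is handed in; no verdict came back.

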